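# Run the union nut round a hand-bent copper pipe

## Robot

A 6-joint arm with a two-finger parallel gripper is mounted at the origin on a cart in front of the work surface, level with it; the furniture and walls round the work are solid. World frame = base frame: x ahead of the robot, y to its left, z up, the work surface at z = 0. Lengths are in m, angles in rad, forces in N, time in s.
With the tool pointing down it reaches from about 0.4 to 0.825 m from the base axis. Payload 7 kg.
Tool frame: the origin (TCP) lies midway between the tips of the shut fingers; the grasp point (between the pads) lies 19 mm behind it (grip_point_offset is the distance from the TCP to the grasp point, in m); z points along the fingers, y is the line along which they close (so a half turn about z gives the same grasp; the last joint's range is limited). The gripper opens to 88 mm and grips with 3 to 60 N. Pads are 19 mm wide; open, the fingers measure 130 mm over their backs; the gripper's body (78 mm by 193 mm) begins 47 mm behind the grasp point.
Start: joints at [-0.843, 0.359, 0.012, 0, -1.224, -0.288], TCP at [0.287, -0.611, 0.227] pointing down, gripper open.
Joint ranges: [-3.07, 3.07], [-1.43, 2.12], [-1.02, 1.25], [-3.03, 1.67], [-3.05, -0], [-3.03, 3.03]. Speed limits (rad/s): [2.39, 2.39, 3.01, 3.14, 3.14, 3.14].

## Interface

Orientations are given as [roll, pitch, yaw] about the fixed x, y, z axes, in that order (R = Rz(yaw) Ry(pitch) Rx(roll)).
In Python, from station import get_state, grab_frame, camera_params, job_done, grip_point_offset gives the robot as it stands.
- The arm moves only by the shell command python3 -m creep 'ROWS' [FORCE]. ROWS is JSON, a list that holds one entry, the list of rows, each a list of 7 numbers: the finger opening in cm, from 0 to 8.76, then the shift along the tool's x, y, z in cm, then the turn, a rotation vector about the tool's x, y, z in rad. In form: [[[fingers, tx, ty, tz, wx, wy, wz], ...]]. A call has 1 to 20 rows; each row is the pose to reach, as a shift and turn from the pose commanded when the call began, along the tool's axes at that moment; what a row does not reach only later rows make up. A row lasts 1/8 s, in which the tool goes at most 62.5 mm and 10.7 degrees, less where a joint would pass 70% of its speed; a pose out of reach is approached as far as the arm can. A call with a gripper value outside its range is refused whole. The fingers move at their own pace and stop on an object; FORCE is the grip in N (left out, the last holds). Time passes only in rows, so rows that repeat a pose let the fingers close. It gives the time, the measured TCP pose, the force, the opening and the grip force at its end, in the units of the state.
- get_state(): the state, without advancing time (a new reading comes with each control period).
- grab_frame(name): name is "scene" or "top" or "wrist"; returns the picture (480x640x3 uint8, blue, green, red); there is no depth.
- camera_params(name): a dict with "vertical_fov" (degrees; the focal length in pixels is half the picture's height over the tangent of half this angle, whatever the lens; pixels are square), "cx", "cy" (the principal point, pixels), "view" (4x4, takes a point from world to camera coordinates). Camera axes: x right, y down, z forward; pixel columns grow to the right and rows downward; lengths in m; the calibration is good to about 2 mm. A picture is of the moment at which its call begins: read the wrist's pose just before it. camera_params takes no time and is no camera call; for the wrist camera it gives the pose at the moment of the call.
- job_done(): hands the job in; it is judged then, once.
The state is a dict: "t": time; "q": joint angles; "qd": joint speeds; "joint_efforts": joint torques, N m; "eef_pos": TCP position; "ee_rot": TCP orientation; "force": force on the tool from outside, world axes, zero at the start; "moment": the same for the moment, N m; "width": finger opening in m; "gripper_force": force on a finger pad.
Only numpy, scipy, OpenCV 4.12 (cv2) and the standard library are available. Lean on these libraries where they do the work, as an engineer would, in place of code of your own. Each camera call takes 0.05 s, during which the arm holds its last target. There are 200 camera calls.

## Task

Put the brass union nut on the open end of the bent copper pipe in the vice, mouth first, and work it along the pipe and round the bend until it is fully home over the brass collar at the vice, its inner shoulder against the collar; then let go and leave it there. Go gently: feel for any binding and ease it off, never force or jam the nut on the soft copper, and leave the mug and the tools on the worktop where they are.

Things in the scene. Friction and masses are not known exactly. Their poses are not given: they have to be found in the camera images.
- union_nut: Eight-sided brass union nut, loose, standing on a flat, axis level; 36 mm across flats (take the upright pair of flats from above), 23 mm long, 120 g. Origin on its axis at mid-length, 18 mm above the worktop at the start; its x axis points along the nut's axis out of its mouth. The mouth is a round thread cavity 25.4 mm wide and 9 mm deep; behind it a plain bore runs out through the back.
- nut_shoulder (a point): The nut's inner shoulder: point on the nut's axis 2.5 mm from its origin towards the mouth, where the 25.4 mm cavity steps down to the plain bore, 18 mm wide and 14 mm long (1.5 mm of play all round on the pipe). The soft copper is scored if the nut presses on it with more than about 12 N, at the side or end on.
- pipe: Hand-bent copper pipe, 15 mm outside, fixed, level, axis 90 mm above the worktop, tail held in the vice. Origin on its axis at the face of a brazed brass collar (22 mm wide, 5 mm thick, jaws 23 mm behind its face); x points along the pipe into the vice, z up. From here it runs about 48 mm to -x, bends level towards -y (centre-line radius about 50 mm), then runs about 65 mm to its open end.
- pipe_end (a point): Centre of the pipe's open end; its y points along the last straight part into the pipe, z up. The last 4 mm are bevelled from 15 to 11 mm. Bent by hand: the bend is 82 to 98 degrees and both legs step 3 to 4 mm sideways on their way, so the true line between this end and the collar must be felt. Rubbing on the pipe is about 0.4 to 0.7 of the side load.
- vice: Small blue suction-base vice with orange soft jaws, fixed. Origin under the middle of its round base (110 mm wide) on the worktop, 50 mm behind the face of the pipe's collar; x points along the pipe's tail away from the collar. Jaws 54 mm long along x, 115 mm high at the top, screw and bar on the +y side. Beyond x = 0.62 m a wall cabinet hangs 0.5 m above the worktop.
- mug_tea: White patterned mug, 91 mm high, on the right of the worktop, a bystander. Origin under its middle.
- spanner: Adjustable spanner, 198 mm long, lying on the left front of the worktop, a bystander. Origin under its middle.
- screwdriver: Screwdriver with a red handle, 223 mm long, lying near the front edge right of the nut, a bystander. Origin under its middle.
Things that resemble listed ones, but are neither listed nor needed, are in the scene too. Of the things like the union_nut, leave any that is green, pink or purple; of the rest the smaller one is meant.

How it is judged:
On the way:
1. the nut is on the open leg of the pipe, mouth towards the bend: its origin 15 mm or more past the open end within 6 mm sideways and 4 mm in height of the last straight's axis (y of union_nut in the frame of pipe_end between 0.015 and 0.05 m and x of union_nut in the frame of pipe_end between -0.006 and 0.006 m and z of union_nut in the frame of pipe_end between -0.004 and 0.004 m), for 0.1 s.
At the end, for the whole second after the job is handed in: The nut sits on the pipe over the brass collar, mouth towards the vice, its shoulder within 3 mm of the collar's face along the pipe and within 4 mm of the pipe's axis sideways and in height, released and at rest (x of nut_shoulder in the frame of pipe between -0.003 and 0.003 m and y of nut_shoulder in the frame of pipe between -0.004 and 0.004 m and z of nut_shoulder in the frame of pipe between -0.004 and 0.004 m and linear speed of union_nut below 0.02 m/s); the robot touches nothing.
It fails at once if the nut is forced on the pipe: more than 12 N between them (contact force between union_nut and pipe above 12 N).
It fails at once if the mug, the spanner or the screwdriver is moved more than 30 mm (distance of any of mug_tea, spanner, screwdriver from where it was at the start of the episode above 0.03 m).
It also fails if it takes over 72 s, if anything falls off the work surface, if the arm or the gripper's body presses on something with over 40 N, if the wrist force passes 120 N, or if a joint passes its speed limit or range.

## Working session

There is one attempt and no reset: what is moved stays moved. The work goes in short steps, Python scripts to look and compute and a shell command to move; the robot and the scene stay as the last step left them, time stands still between calls to the robot, and variables do not carry over. Pictures are saved under pics/ and viewed, at most 11 in all, crops included, and the job is handed in when it is done.

```bash
mkdir -p pics; ls
python3 - <<'E'
from station import *
import cv2
s=get_state(); print({k:s[k] for k in ('t','q','eef_pos','ee_rot','force','width')}); print(grip_point_offset)
for n in ('scene','top','wrist'):
    cv2.imwrite(f'pics/{n}0.png',grab_frame(n)); p=camera_params(n); print(n,p)
E
```

```text
pics
{'t': 0.0, 'q': array([-8.42922379e-01,  3.59394942e-01,  1.10489345e-02, -3.49822382e-04,
       -1.22409728e+00, -2.88061196e-01]), 'eef_pos': array([ 0.2871342 , -0.61033689,  0.22561322]), 'ee_rot': array([ 3.13992012e+00, -1.52632936e-04, -2.70189891e+00]), 'force': array([-0.18935293, -0.08694971, -1.04404793]), 'width': 0.08793500638455591}
0.0188
scene {'vertical_fov': 47.58945070252582, 'cx': 319.72762823260166, 'cy': 239.03704295242986, 'view': array([[-0.86748134, -0.49703045, -0.02090108,  0.43906941],
       [-0.20218228,  0.39063988, -0.89806615,  0.16556304],
       [ 0.45453102, -0.7748298 , -0.43936356,  0.88797344],
       [ 0.        ,  0.        ,  0.        ,  1.        ]])}
top {'vertical_fov': 55.92199601116584, 'cx': 321.0928540842135, 'cy': 243.1040699846866, 'view': array([[-1.16718089e-02, -9.99855699e-01, -1.23430305e-02,
        -1.32898121e-04],
       [-9.91906336e-01,  1.31380407e-02, -1.26290194e-01,
         5.44061208e-01],
       [ 1.26434134e-01,  1.07690951e-02, -9.91916547e-01,
         1.08918213e+00],
       [ 0.00000000e+00,  0.00000000e+00,  0.00000000e+00,
         1.00000000e+00]])}
wrist {'vertical_fov': 64.99363879639697, 'cx': 318.39679797398355, 'cy': 240.97369504495188, 'view': array([[-0.42564153,  0.90489107,  0.00120259,  0.67286105],
       [ 0.87146857,  0.40956171,  0.26981798, -0.03540028],
       [ 0.24366334,  0.11589376, -0.96291059,  0.39101164],
       [ 0.        ,  0.        ,  0.        ,  1.        ]])}
```

View pics/top0.png

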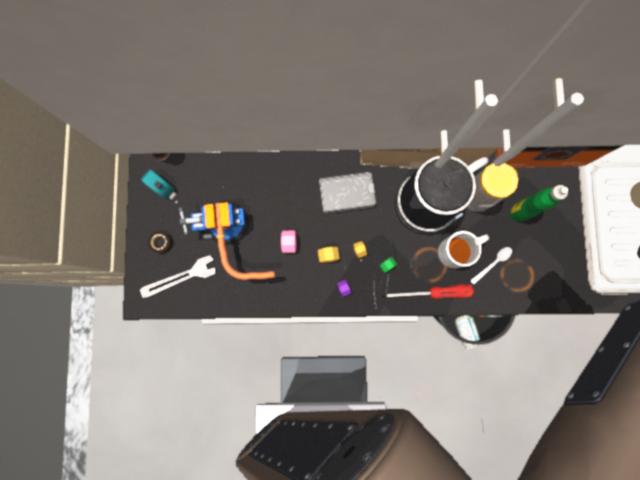

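View pics/scene0.png

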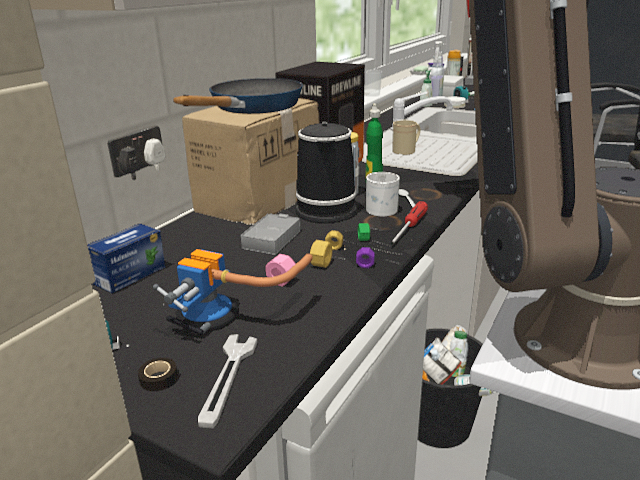

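Candidates for the nut, in top-view pixels: pink (288,241), green (388,265) and purple (344,288) are ruled out by colour. That leaves the larger brass one (328,255) and the smaller brass one (361,249), so I choose (361,249) and check it in a crop.

```bash
cat > h.py <<'E'
import numpy as np, cv2
from station import *
def fpx(p): return 240/np.tan(np.radians(p['vertical_fov']/2))
def ray(n,u,v,z,p=None):
    p=p or camera_params(n); V=np.array(p['view']); R,t=V[:3,:3],V[:3,3]; f=fpx(p)
    d=R.T@np.array([(u-p['cx'])/f,(v-p['cy'])/f,1]); c=-R.T@t
    return c+d*(z-c[2])/d[2]
def proj(n,X,p=None):
    p=p or camera_params(n); V=np.array(p['view']); c=V[:3,:3]@np.array(X)+V[:3,3]; f=fpx(p)
    return p['cx']+f*c[0]/c[2], p['cy']+f*c[1]/c[2]
E
python3 - <<'E'
from h import *
a=cv2.imread('pics/top0.png'); b=cv2.imread('pics/scene0.png')
A=cv2.resize(a[190:310,180:405],None,fx=3.5,fy=3.5,interpolation=cv2.INTER_CUBIC)[:300*2]
cv2.imwrite('pics/c1.png',A)
for n,u,v,z in [('big',328,255,.02),('small',361,249,.02),('pend',274,275,.09),('collar',221,230,.09)]: print(n,ray('top',u,v,z))
print(ray('scene',335,241,.018))
E
```

```text
big [ 0.5155518  -0.02372928  0.02      ]
small [ 0.52961588 -0.10677395  0.02      ]
pend [0.46305498 0.10373253 0.09      ]
collar [0.57148996 0.23003134 0.09      ]
[ 0.52433654 -0.10002395  0.018     ]
```

View pics/c1.png

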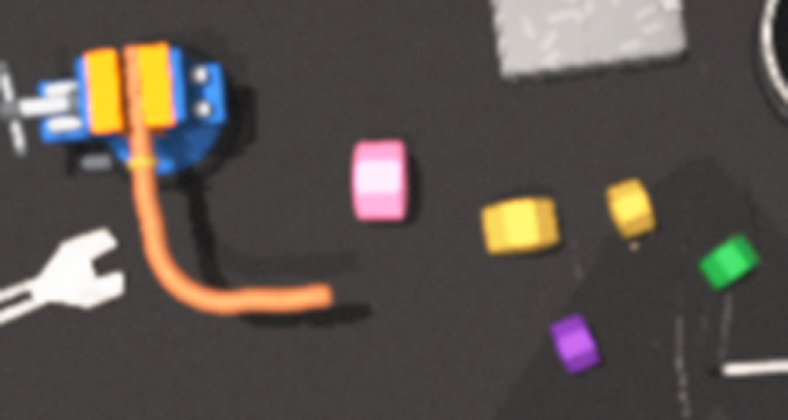

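The crop shows the small brass nut at about (361,249), with its axis roughly along world y and slightly tilted, and the larger decoy at (328,255). The pipe's open end is at (274,275) and the collar at (221,236). Next I work out the axis and the hover pose.

```bash
cat >> h.py <<'E'
from scipy.spatial.transform import Rotation as Ro
def tool():
    s=get_state(); return np.array(s['eef_pos']),Ro.from_euler('xyz',s['ee_rot']).as_matrix()
def shift(P,Rt):
    p,R=tool(); return (R.T@(np.array(P)-p)*100).round(2), Ro.from_matrix(R.T@Rt).as_rotvec().round(4)
def down(yaw): return Ro.from_euler('xyz',[np.pi,0,yaw]).as_matrix()
E
python3 - <<'E'
from h import *
p,R=tool()
V=np.array(camera_params('wrist')['view']); c=-V[:3,:3].T@V[:3,3]
print('cam in tool',R.T@(c-p),'axes(cols x,y,z cam) in tool\n',(R.T@V[:3,:3].T).round(3))
print('tool axes',R.round(3))
V=np.array(camera_params('scene')['view']);print('scene cam',-V[:3,:3].T@V[:3,3])
a=cv2.imread('pics/top0.png'); h=cv2.cvtColor(a,cv2.COLOR_BGR2HSV)
m=cv2.inRange(h,(15,110,90),(32,255,255)); 
n,l,st,ce=cv2.connectedComponentsWithStats(m)
for i in range(1,n):
    if st[i,4]>60: print(st[i],ce[i])
# rect on small
i=[i for i in range(1,n) if abs(ce[i]-[361,249]).max()<6][0]
pts=np.argwhere(l==i)[:,::-1].astype(float)
W=np.array([ray('top',u,v,.03)[:2] for u,v in pts]); print(W.mean(0), cv2.minAreaRect((W*1000).astype(np.float32)))
print(len(pts))
# target hover
for yaw in (-np.pi/2,np.pi/2,0,-np.pi): print(yaw,shift([.42,-.08,.2],down(yaw)))
b=cv2.imread('pics/scene0.png'); cv2.imwrite('pics/c2.png',cv2.resize(b[215:275,250:380],None,fx=6,fy=6,interpolation=cv2.INTER_CUBIC))
E
```

```text
cam in tool [ 0.07150734  0.00150701 -0.15943124] axes(cols x,y,z cam) in tool
 [[-0.    -0.963 -0.27 ]
 [ 1.    -0.    -0.   ]
 [ 0.    -0.27   0.963]]
tool axes [[-0.905 -0.426 -0.001]
 [-0.426  0.905  0.001]
 [ 0.     0.001 -1.   ]]
scene cam [0.01074697 0.84158361 0.54800676]
[480 163  39  36 978] [499.28732106 180.19222904]
[511 201  12  12  64] [516.03125 207.34375]
[218 202  11  24 230] [223.07826087 214.04782609]
[205 204  10  24 202] [209.63366337 215.34653465]
[216 229  55  48 153] [234.16339869 259.58169935]
[353 241  15  17 189] [359.75661376 248.98941799]
[317 246  23  17 334] [328.13772455 253.94311377]
[ 0.52856586 -0.10290375] ((528.450927734375, -103.13462829589844), (41.07182312011719, 30.787866592407227), 17.16936492919922)
189
-1.5707963267948966 (array([-34.6 ,  42.34,   2.63]), array([ 1.300e-03,  6.000e-04, -1.131e+00]))
1.5707963267948966 (array([-34.6 ,  42.34,   2.63]), array([ 7.0000e-04, -1.5000e-03,  2.0105e+00]))
0 (array([-34.6 ,  42.34,   2.63]), array([ 6.0000e-04,  1.8000e-03, -2.7018e+00]))
-3.141592653589793 (array([-34.6 ,  42.34,   2.63]), array([ 0.0013, -0.0005,  0.4398]))
```

View pics/c2.png

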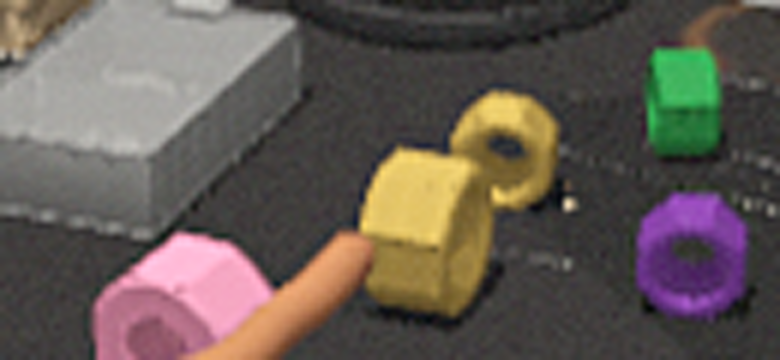

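Run:
```python
from h import *
print(shift([.495,.055,.19],down(np.pi)))
for n,u,v,z in [('kettle',445,185,.2),('kettlebase',430,200,.0),('mug',460,250,.09),('box',390,155,.2)]: print(n,ray('top',u,v,z))
```

```text
(array([-47.13,  51.36,   3.64]), array([ 0.0013, -0.0005,  0.4398]))
kettle [ 0.64497946 -0.27583668  0.2       ]
kettlebase [ 0.65703968 -0.28946864  0.        ]
mug [ 0.51630052 -0.33348025  0.09      ]
box [ 0.71330016 -0.16019914  0.2       ]
```

```bash
python3 -m creep '[[[8.7,-2,2,0,0,0,0.02],[8.7,-6,6.5,0.3,0,0,0.06],[8.7,-10,10.9,0.7,0,0,0.1],[8.7,-14,15.3,1,0,0,0.14],[8.7,-18,19.6,1.4,0,0,0.18],[8.7,-22,24,1.7,0,0,0.22],[8.7,-26,28.3,2,0,0,0.26],[8.7,-30,32.7,2.3,0,0,0.3],[8.7,-34,37,2.6,0,0,0.34],[8.7,-38,41.4,3,0,0,0.38],[8.7,-42,45.8,3.3,0,0,0.42],[8.7,-45.5,49.5,3.6,0,0,0.44],[8.7,-47.1,51.4,3.6,0,0,0.44],[8.7,-47.1,51.4,3.6,0,0,0.44],[8.7,-47.1,51.4,3.6,0,0,0.44]]]'
python3 - <<'E'
from h import *
import pickle
p=camera_params('wrist'); s=get_state(); f=grab_frame('wrist'); print(s['t'],s['q'],s['eef_pos'],s['ee_rot'],s['force'])
cv2.imwrite('pics/w1.png',f); pickle.dump(p,open('w1.pkl','wb'))
E
```

```text
t: 2.02
eef_pos: [0.4943, 0.0545, 0.1904]
ee_rot: [-3.141, -0.001, 3.141]
force: [-0.3, -0.1, -0.3]
width: 0.0872
gripper_force: 0.0
2.025 [ 5.05651301e-01  9.35140229e-02 -4.23997244e-01 -1.52878790e-04
 -1.05388105e+00 -2.07647295e+00] [0.49429024 0.05449247 0.1903534 ] [-3.14142019e+00 -5.85761032e-04  3.14149168e+00] [-0.26005622 -0.06991239 -0.28006516]
```

View pics/w1.png

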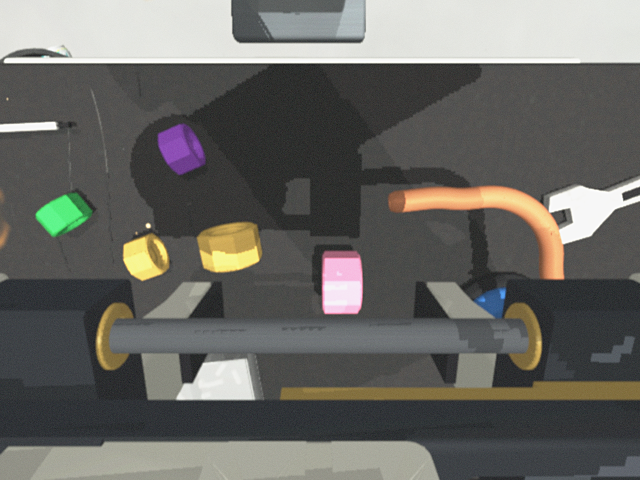

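The wrist view shows the small brass nut at (146,257) with its +y face in sight, the pipe's open end at (397,202) and the bend near (545,215). I take a close crop of the nut.

Run:
```python
import cv2
a=cv2.imread('pics/w1.png')
cv2.imwrite('pics/c3.png',cv2.resize(a[215:300,100:280],None,fx=4.4,fy=4.4,interpolation=cv2.INTER_CUBIC))
```

```text
(no output)
```

View pics/c3.png

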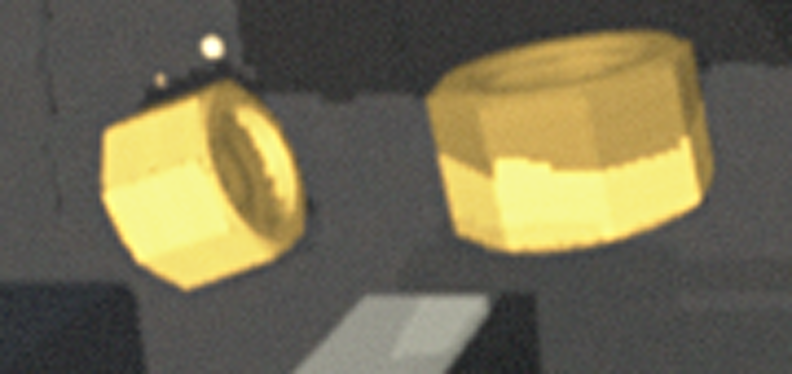

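The face towards +y shows the wide cavity with the shoulder ring inside, so the mouth points to +y, and this is the smaller brass nut. I fit the nut pose and the pipe centre-line.

```bash
cat > fit.py <<'E'
from h import *
import pickle
from scipy.optimize import minimize
P={'wrist':pickle.load(open('w1.pkl','rb')),'top':camera_params('top')}
I={'wrist':cv2.imread('pics/w1.png'),'top':cv2.imread('pics/top0.png')}
def prism(x,y,yaw,z=.018,L=.023,af=.036):
    a=np.array([np.cos(yaw),np.sin(yaw),0]); b=np.array([-a[1],a[0],0]); r=af/2/np.cos(np.pi/8)
    return [np.array([x,y,z])+s*L/2*a+r*(np.cos(t)*b+np.sin(t)*np.array([0,0,1])) for s in(-1,1) for t in np.pi/8+np.arange(8)*np.pi/4]
def sil(n,X,S=4):
    q=np.array([proj(n,p,P[n]) for p in X]); h=cv2.convexHull(((q+.5)*S*16-8).astype(np.int32))
    m=np.zeros((480*S,640*S),np.uint8); cv2.fillConvexPoly(m,h,255,shift=4); return cv2.resize(m,(640,480),interpolation=cv2.INTER_AREA)/255.
def mask(n,c):
    h=cv2.cvtColor(I[n],cv2.COLOR_BGR2HSV); m=cv2.inRange(h,(14,70,50),(36,255,255))
    k,l,st,ce=cv2.connectedComponentsWithStats(cv2.morphologyEx(m,cv2.MORPH_CLOSE,np.ones((9,9)) if n=='wrist' else np.ones((3,3))))
    i=min(range(1,k),key=lambda i:np.hypot(*(ce[i]-c))+(1e3 if st[i,4]<60 else 0)); return (l==i).astype(float),st[i]
if __name__=='__main__':
  M={'wrist':mask('wrist',(146,257)),'top':mask('top',(360,249))}; print([m[1] for m in M.values()])
  for names in (['wrist'],['top'],['wrist','top']):
    f=lambda v:sum(abs(sil(n,prism(v[0]/1e3,v[1]/1e3,v[2]/30))-M[n][0]).sum()/M[n][0].sum() for n in names)
    r=minimize(f,[526,-103,1.87*30],method='Nelder-Mead',options=dict(initial_simplex=[[526,-103,56],[534,-103,56],[526,-95,56],[526,-103,62]],xatol=.05,fatol=1e-4))
    print(names,r.x[:2],np.degrees(r.x[2]/30),r.fun)
  # pipe: row-wise centreline
  for n in ('wrist','top'):
    h=cv2.cvtColor(I[n],cv2.COLOR_BGR2HSV); m=cv2.inRange(h,(4,90,90),(14,255,255))
    k,l,st,ce=cv2.connectedComponentsWithStats(m); c=(470,200) if n=='wrist' else (240,265)
    i=min(range(1,k),key=lambda i:np.hypot(*(ce[i]-c))+(1e3 if st[i,4]<100 else 0)); print(n,st[i])
    m=(l==i); x0,y0,w,hh=st[i][:4]; out=[]
    for u in range(x0,x0+w,max(1,w//24)):
        v=np.where(m[:,u])[0]; 
        if len(v): out.append(np.r_[u,v.mean(),len(v),(ray(n,u,v.min(),.09,P[n])+ray(n,u,v.max(),.09,P[n]))[:2]/2*1000])
    print(np.round(out,1))
    if n=='top':
      for v in range(y0,y0+hh,3):
        u=np.where(m[v])[0]; print('row',v,len(u),(ray(n,u.mean(),v,.09)[:2]*1000).round(1))
E
python3 fit.py
```

```text
[array([ 122,  223,   48,   59, 1801], dtype=int32), array([352, 240,  16,  21, 219], dtype=int32)]
['wrist'] [ 529.74530595 -102.73464107] 107.6682840171402 0.09028535345287476
['top'] [ 529.98891252 -103.81914232] 114.21211593833634 0.26367624675440954
['wrist', 'top'] [ 529.68921489 -102.68602901] 108.85548256336351 0.36422775043301464
wrist [ 388  185  177   95 3101]
[[388.  199.5   8.  464.9 104.7]
 [395.  201.5  22.  466.3 109.6]
 [402.  201.   23.  466.  114.5]
 [409.  199.1  16.  465.3 119.3]
 [416.  198.2  15.  464.6 124.1]
 [423.  197.9  14.  464.2 128.9]
 [430.  196.8  15.  463.5 133.7]
 [437.  197.1  16.  463.5 138.6]
 [444.  196.9  14.  463.5 143.4]
 [451.  197.6  16.  463.9 148.3]
 [458.  197.5  17.  463.9 153.2]
 [465.  197.1  16.  463.9 158. ]
 [472.  197.5  17.  463.9 162.9]
 [479.  196.5  17.  463.2 167.7]
 [486.  194.8   8.  462.8 172.5]
 [493.  195.2   9.  462.5 177.3]
 [500.  196.2   9.  463.2 182.2]
 [507.  199.3   9.  464.3 187.2]
 [514.  202.5  10.  466.  192.3]
 [521.  206.5  12.  468.1 197.5]
 [528.  214.1  14.  472.  203. ]
 [535.  222.3  19.  477.1 208.6]

[... 812 characters left out ...]
148.3]
 [257.  275.5   6.  462.4 143.6]
 [259.  275.6   7.  462.3 138.9]
 [261.  275.6   7.  462.3 134.2]
 [263.  275.    8.  463.4 129.6]
 [265.  275.1   7.  463.3 124.9]
 [267.  274.5   6.  464.4 120.2]
 [269.  274.6   7.  464.4 115.5]
 [271.  274.    9.  465.5 110.8]
 [273.  274.    7.  465.4 106.1]
 [275.  274.5   2.  464.2 101.4]]
row 238 2 [552.2 226.2]
row 241 7 [545.1 230.6]
row 244 7 [537.9 229.1]
row 247 7 [530.8 228. ]
row 250 7 [523.6 226.5]
row 253 7 [516.5 224.1]
row 256 7 [509.3 222.9]
row 259 7 [502.2 221.5]
row 262 8 [495.1 219. ]
row 265 7 [488.  216.5]
row 268 9 [480.8 211.8]
row 271 31 [473.1 159.3]
row 274 38 [466.1 158.6]
row 277 42 [459.  151.8]
row 280 4 [452.2 172.9]
```

Run:
```python
from h import *
print(shift([.5297,-.1027,.10],down(np.radians(-72.3))),shift([.5297,-.1027,.004],down(np.radians(-72.3))))
```

```text
(array([ -3.55, -15.68,   9.05]), array([ 3.0000e-04, -3.0000e-04, -1.8805e+00])) (array([ -3.56, -15.68,  18.65]), array([ 3.0000e-04, -3.0000e-04, -1.8805e+00]))
```

```bash
python3 -m creep '[[[6,-0.3,-1.4,0.3,0,0,-0.17],[6,-0.6,-2.8,1,0,0,-0.34],[6,-1,-4.2,2,0,0,-0.51],[6,-1.3,-5.6,3,0,0,-0.68],[6,-1.6,-7,4,0,0,-0.85],[6,-2,-8.4,5,0,0,-1.02],[6,-2.3,-9.8,6,0,0,-1.19],[6,-2.6,-11.2,7,0,0,-1.36],[6,-3,-12.6,8,0,0,-1.53],[6,-3.3,-14.3,9,0,0,-1.7],[6,-3.55,-15.7,10,0,0,-1.88],[6,-3.55,-15.7,12.5,0,0,-1.88],[6,-3.55,-15.7,14,0,0,-1.88],[6,-3.55,-15.7,14,0,0,-1.88]]]'
python3 - <<'E'
from h import *
p=camera_params('wrist');s=get_state(); f=grab_frame('wrist'); print(s['q'],s['eef_pos'],s['ee_rot'],s['force'])
cv2.imwrite('pics/w2.png',f)
print(shift([.5297,-.1027,.004],down(np.radians(-72.3))))
import pickle; pickle.dump(p,open('w2.pkl','wb'))
E
```

```text
t: 3.82
eef_pos: [0.5291, -0.1027, 0.0497]
ee_rot: [3.139, 0.0, -1.263]
force: [-0.4, -1.1, 0.5]
width: 0.06
gripper_force: 0.0
[ 1.72009888e-01  3.23216076e-01 -5.04844115e-01 -1.04377489e-04
 -7.45094425e-01  1.36010898e-01] [ 0.52909911 -0.10272707  0.04969754] [ 3.13926571e+00  3.89704246e-04 -1.26285280e+00] [-0.42023658 -1.10133756  0.50217787]
(array([0.01, 0.02, 4.66]), array([ 0.0009, -0.0001, -0.0003]))
```

View pics/w2.png

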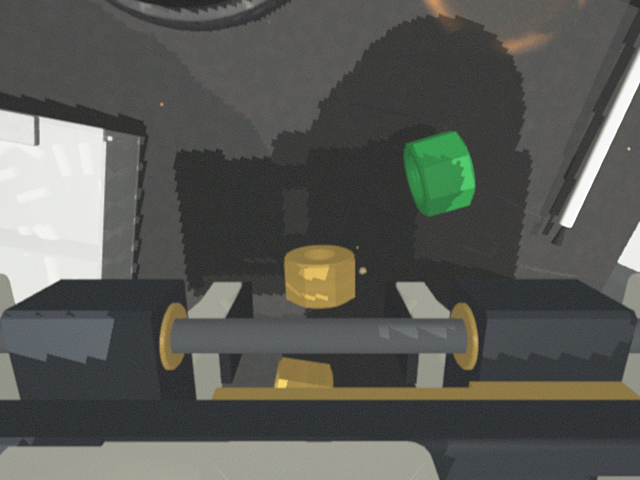

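The nut sits centred between the fingers at (320,278), square to the tool, with the small bore facing the camera. That confirms the mouth is towards +y. I descend and grip.

```bash
python3 -m creep '[[[6,0,0,2,0,0,0],[6,0,0,3.8,0,0,0],[6,0,0,4.6,0,0,0],[6,0,0,4.6,0,0,0],[3.4,0,0,4.6,0,0,0],[3.4,0,0,4.6,0,0,0],[3.4,0,0,4.6,0,0,0],[3.4,0,0,4.6,0,0,0]]]' 15
sed -i "s/open('w1.pkl'/open('w2.pkl'/; s#pics/w1.png#pics/w2.png#" fit.py
python3 - <<'E'
from fit import *
s=get_state(); print(s['eef_pos'],s['ee_rot'],s['force'],s['width'],s['gripper_force'])
m=mask('wrist',(320,278)); print(m[1])
f=lambda v:abs(sil('wrist',prism(v[0]/1e3,v[1]/1e3,v[2]/30))-m[0]).sum()/m[0].sum()
r=minimize(f,[530,-103,56],method='Nelder-Mead',options=dict(initial_simplex=[[526,-103,56],[534,-103,56],[526,-95,56],[526,-103,60]]))
print(r.x[:2],np.degrees(r.x[2]/30),r.fun)
E
```

```text
t: 4.88
eef_pos: [0.5299, -0.1022, 0.0049]
ee_rot: [3.141, 0.0, -1.262]
force: [-2.1, -0.8, 4.2]
width: 0.036
gripper_force: 15.0
[ 0.52994439 -0.10221556  0.004855  ] [ 3.14134549e+00  4.65708418e-06 -1.26179163e+00] [-2.12917607 -0.77849165  4.20867166] 0.03595934751731211 14.999929459299892
[ 283  244   84   66 4259]
[ 528.75145948 -101.9160557 ] 110.04001253608702 0.04934694234585123
```

Run:
```python
from h import *
print(shift([.57,.165,.21],down(np.radians(-180))))
```

```text
(array([-24.24, -11.94, -20.52]), array([ 2.0000e-04, -2.0000e-04,  1.8798e+00]))
```

```bash
python3 -m creep '[[[3.4,0,0,-2,0,0,0],[3.4,0,0,-5,0,0,0],[3.4,-1,-0.5,-9,0,0,0.15],[3.4,-3,-1.5,-13,0,0,0.32],[3.4,-5.5,-2.7,-17,0,0,0.49],[3.4,-8,-4,-20.5,0,0,0.66],[3.4,-11,-5.4,-20.5,0,0,0.83],[3.4,-14,-6.8,-20.5,0,0,1],[3.4,-17,-8.2,-20.5,0,0,1.17],[3.4,-19.5,-9.5,-20.5,0,0,1.34],[3.4,-22,-10.8,-20.5,0,0,1.51],[3.4,-23.5,-11.5,-20.5,0,0,1.68],[3.4,-24.2,-11.9,-20.5,0,0,1.85],[3.4,-24.2,-11.9,-20.5,0,0,1.88],[3.4,-24.2,-11.9,-20.5,0,0,1.88]]]'
python3 - <<'E'
from h import *
import pickle
p=camera_params('wrist');s=get_state(); f=grab_frame('wrist'); print(s['q'],s['eef_pos'],s['ee_rot'],s['force'],s['width'])
cv2.imwrite('pics/w3.png',f); pickle.dump(p,open('w3.pkl','wb'))
E
```

```text
t: 6.75
eef_pos: [0.5686, 0.1651, 0.2088]
ee_rot: [-3.141, -0.002, -3.138]
force: [0.3, 0.8, -1.5]
width: 0.0355
gripper_force: 15.0
[ 6.11877029e-01  2.36781493e-01 -2.01114494e-01 -1.05820886e-03
 -1.13448096e+00 -2.17827704e+00] [0.56860337 0.16513072 0.2088074 ] [-3.14147721e+00 -1.84503703e-03 -3.13764440e+00] [ 0.33289337  0.75864706 -1.50178183] 0.035506368116472516
```

View pics/w3.png

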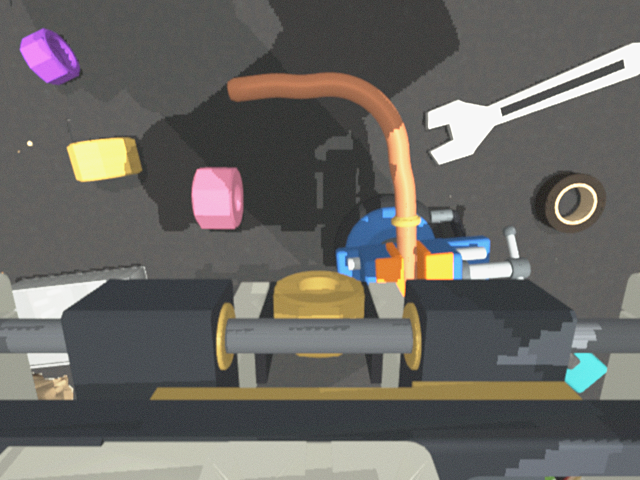

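The whole pipe is in view: open end at (232,90), bend near (380,105), collar at (406,221), jaws below that. I trace the centre-line.

Run:
```python
from h import *
import pickle
p=pickle.load(open('w3.pkl','rb')); a=cv2.imread('pics/w3.png'); h=cv2.cvtColor(a,cv2.COLOR_BGR2HSV)
m=cv2.inRange(h,(3,80,40),(16,255,255)); m[236:]=0
m=cv2.morphologyEx(m,cv2.MORPH_CLOSE,np.ones((5,5)))
k,l,st,ce=cv2.connectedComponentsWithStats(m); i=max(range(1,k),key=lambda i:st[i,4]*(st[i,1]<150)); print(st[i])
m=l==i
def W(u,v): return ray('wrist',u,v,.09,p)[:2]*1000
o=[]
for u in range(228,345,4):
    v=np.where(m[:,u])[0]
    if len(v): o.append(np.r_[u,v.mean(),len(v),W(u,v.mean())])
print(np.round(o,1))
# arc: rays from center approx; estimate with polar scan around bend centre
c=np.array([332,150.])
for t in np.radians(range(-90,1,6)):
    d=np.array([np.cos(t),np.sin(t)]); r=np.arange(10,110,.25); q=(c+r[:,None]*d).round().astype(int); s=r[m[q[:,1],q[:,0]]]
    if len(s): print('arc',round(np.degrees(t)),round(s.max()-s.min(),1),W(*(c+s.mean()*d)).round(1) if 0 else W(*(c+(s.max()+s.min())/2*d)).round(1))
for v in range(130,236,4):
    u=np.where(m[v])[0]; print('row',v,len(u),W(u.mean(),v).round(1))
# collar: yellow hue
y=cv2.inRange(h,(17,80,80),(35,255,255)); k,l,st,ce=cv2.connectedComponentsWithStats(y)
for i in range(1,k):
    if st[i,4]>30 and abs(ce[i]-[406,221]).max()<20: print('collar',st[i],ce[i],W(*ce[i]))
```

```text
[ 227   72  190  145 5507]
[[228.   87.5  14.  464.6 104.3]
 [232.   89.   23.  465.6 107. ]
 [236.   89.   25.  465.6 109.8]
 [240.   89.   25.  465.6 112.5]
 [244.   88.   25.  464.9 115.3]
 [248.   88.   25.  464.9 118.1]
 [252.   87.   25.  464.2 120.9]
 [256.   87.   25.  464.2 123.6]
 [260.   86.   25.  463.6 126.4]
 [264.   86.   25.  463.6 129.1]
 [268.   85.   25.  462.9 131.9]
 [272.   85.   25.  462.9 134.7]
 [276.   85.   25.  462.9 137.4]
 [280.   85.   25.  462.9 140.2]
 [284.   85.   25.  462.9 142.9]
 [288.   85.5  26.  463.2 145.7]
 [292.   86.   25.  463.5 148.4]
 [296.   86.   25.  463.5 151.2]
 [300.   86.   25.  463.5 153.9]
 [304.   86.   25.  463.5 156.7]
 [308.   86.   25.  463.5 159.4]
 [312.   85.5  24.  463.1 162.2]
 [316.   85.   25.  462.8 164.9]
 [320.   84.5  24.  462.5 167.7]
 [324.   84.   25.  462.1 170.4]
 [328.   84.   25.  462.1 173.2]
 [332.   84.   25.  462.1 175.9]
 [336.   84.   25.  462.1 178.7]
 [340.   85.   25.  462.7 181.4]
 [344.   85.5  26.  463.  184.2]]
arc -90 25.0 [462.1 175.9]
arc -84 23.8 [462.4 180.6]
arc -78 25.2 [463.4 185.3]
a
[... 471 characters left out ...]

row 150 11 [506.  222.5]
row 154 11 [508.8 221.9]
row 158 12 [511.7 223. ]
row 162 11 [514.5 223.7]
row 166 12 [517.3 224.1]
row 170 11 [520.2 225. ]
row 174 11 [523.1 225.9]
row 178 11 [526.  226.8]
row 182 11 [528.9 227.5]
row 186 11 [531.8 228.4]
row 190 12 [534.8 228.6]
row 194 11 [537.7 228.1]
row 198 10 [540.7 228.8]
row 202 11 [543.7 229.9]
row 206 12 [546.7 230.1]
row 210 11 [549.7 230.9]
row 214 10 [552.8 230.1]
row 218 0 [nan nan]
row 222 0 [nan nan]
row 226 0 [nan nan]
row 230 0 [nan nan]
row 234 0 [nan nan]
collar [ 392  127   28  169 1852] [405.42710583 210.44168467] [550.0728107  232.16077319]<stdin>:20: RuntimeWarning: Mean of empty slice.
  ret = ret.dtype.type(ret / rcount)
```

```bash
cat > cl.py <<'E'
from h import *
import pickle
from scipy.interpolate import splprep,splev
def trace(verbose=False):
    p=pickle.load(open('w3.pkl','rb')); a=cv2.imread('pics/w3.png'); h=cv2.cvtColor(a,cv2.COLOR_BGR2HSV)
    m=cv2.inRange(h,(3,80,40),(30,255,255)); m=cv2.morphologyEx(m,cv2.MORPH_CLOSE,np.ones((5,5)))>0
    def W(u,v): return ray('wrist',u,v,.09,p)[:2]*1000
    pts=[]
    for u in range(232,334,4):
        v=np.where(m[50:130,u])[0]+50; pts.append(W(u,(v.min()+v.max())/2))
    c=np.array([332,150.])
    for t in np.radians(range(-84,1,6)):
        d=np.array([np.cos(t),np.sin(t)]); r=np.arange(25,105,.25); q=(c+r[:,None]*d).round().astype(int); s=r[m[q[:,1],q[:,0]]]
        pts.append(W(*(c+(s.max()+s.min())/2*d)))
    for v in range(154,256,4 if not verbose else 2):
        u=np.where(m[v,360:440])[0]+360; w=W((u.min()+u.max())/2,v)
        if verbose: print(v,u.min(),u.max(),w.round(1))
        if v<214: pts.append(w)
    return np.array(pts)
def spline(s=None):
    P=trace(); return splprep(P.T,s=len(P)*.12 if s is None else s)
E
python3 - <<'E'
from cl import *
trace(True)
tck,u=spline(); U=np.linspace(0,1,40); x,y=splev(U,tck); dx,dy=splev(U,tck,der=1)
L=np.r_[0,np.cumsum(np.hypot(np.diff(x),np.diff(y)))]
print(np.c_[L,x,y,np.degrees(np.arctan2(dy,dx))].round(1)); print(abs(np.array(splev(u,tck)).T-trace()).max())
E
```

```text
154 388 409 [508.8 224.5]
156 388 409 [510.2 224.5]
158 388 410 [511.6 225. ]
160 389 410 [513.1 225.4]
162 389 410 [514.5 225.5]
164 389 410 [515.9 225.6]
166 389 411 [517.3 226.1]
168 390 411 [518.8 226.5]
170 390 412 [520.2 227. ]
172 390 412 [521.6 227.1]
174 391 413 [523.1 227.9]
176 392 413 [524.5 228.3]
178 392 414 [526.  228.8]
180 393 414 [527.4 229.3]
182 393 414 [528.9 229.3]
184 393 414 [530.3 229.4]
186 394 415 [531.8 230.3]
188 394 415 [533.3 230.4]
190 394 415 [534.7 230.5]
192 394 415 [536.2 230.6]
194 394 415 [537.7 230.7]
196 395 415 [539.2 231.1]
198 395 415 [540.7 231.2]
200 395 415 [542.2 231.3]
202 395 416 [543.7 231.8]
204 395 416 [545.2 231.9]
206 395 416 [546.7 232. ]
208 396 416 [548.2 232.5]
210 396 416 [549.7 232.6]
212 396 416 [551.3 232.7]
214 396 416 [552.8 232.8]
216 395 418 [554.3 233.2]
218 393 419 [555.9 233. ]
220 392 419 [557.4 232.7]
222 392 419 [558.9 232.8]
224 393 417 [560.5 232.5]
226 396 415 [562. 233.]
228 396 415 [563.6 233.1]
230 397 415 [565.2 233.6]
232 397 415 [566.7 233.7]
234 397 415 [568.3 233.8]
236 397 415 [569.9 233.9]
238 397 41
[... 623 characters left out ...]
88.9]
 [ 71.  462.5 177.8  85.6]
 [ 75.7 463.1 182.4  81.5]
 [ 80.3 463.9 187.   76.6]
 [ 85.  465.2 191.5  71. ]
 [ 89.8 467.  195.9  65.4]
 [ 94.6 469.2 200.2  59.9]
 [ 99.4 471.8 204.2  54.4]
 [104.1 474.8 208.   48.7]
 [108.9 478.1 211.4  42.8]
 [113.6 481.7 214.4  36.4]
 [118.3 485.6 216.9  29.7]
 [122.9 489.8 219.   24. ]
 [127.6 494.2 220.8  19.4]
 [132.4 498.7 222.2  16. ]
 [137.1 503.3 223.4  13.8]
 [141.9 508.  224.5  12.7]
 [146.7 512.6 225.5  12.6]
 [151.4 517.2 226.6  12.7]
 [156.2 521.8 227.6  12.5]
 [160.9 526.4 228.6  12.1]
 [165.6 531.1 229.6  11.4]
 [170.3 535.7 230.5  10.4]
 [175.  540.3 231.3   9.2]
 [179.7 545.  232.    7.7]
 [184.5 549.8 232.5   6.1]]
0.7254083667402256
```

Run:
```python
from h import *
print(shift([.4685,.068,.0769],down(np.radians(-85))))
```

```text
(array([10.02, -9.67, 13.21]), array([ 1.5000e-03, -1.6000e-03, -1.6542e+00]))
```

```bash
python3 -m creep '[[[3.4,1,-1,0,0,0,-0.15],[3.4,2.3,-2.2,0,0,0,-0.32],[3.4,3.6,-3.5,0,0,0,-0.49],[3.4,4.9,-4.8,0,0,0,-0.66],[3.4,6.2,-6,0,0,0,-0.83],[3.4,7.5,-7.2,0,0,0,-1],[3.4,8.8,-8.5,0,0,0,-1.17],[3.4,10,-9.7,1,0,0,-1.34],[3.4,10,-9.7,3,0,0,-1.5],[3.4,10,-9.7,6,0,0,-1.64],[3.4,10,-9.7,9,0,0,-1.65],[3.4,10,-9.7,12,0,0,-1.65],[3.4,10,-9.7,13.1,0,0,-1.65],[3.4,10,-9.7,13.1,0,0,-1.65],[3.4,10,-9.7,13.1,0,0,-1.65]]]'
cat > look.py <<'E'
from cl import *
def look(name=None):
    s=get_state(); p,R=tool()
    print('t',round(s['t'],2),'pos',np.round(p*1000,1),'psi+180',round(np.degrees(s['ee_rot'][2])+180,1),'F',np.round(s['force'],1),'F tool',np.round(R.T@s['force'],1),'M',np.round(s['moment'],2),'w',round(s['width']*1000,1))
    if name: cv2.imwrite(f'pics/{name}.png',grab_frame('wrist'))
E
python3 - <<'E'
from look import *
look(); sc=grab_frame('scene'); cv2.imwrite('pics/s2.png',sc)
# reference pose projected in scene: nut centre, pipe end
print(proj('scene',[.4658,.104,.09]))
cv2.imwrite('pics/s2c.png',cv2.resize(sc[215:315,200:370],None,fx=4.7,fy=4.7,interpolation=cv2.INTER_CUBIC))
E
```

```text
t: 8.68
eef_pos: [0.471, 0.0679, 0.0797]
ee_rot: [-3.14, 0.001, -1.491]
force: [0.2, 0.7, -1.0]
width: 0.0361
gripper_force: 15.0
t 8.68 pos [471.   67.9  79.7] psi+180 94.6 F [ 0.2  0.7 -1. ] F tool [-0.6 -0.2  1. ] M [ 0.02  0.1  -0.02] w 36.1
(np.float64(309.40622979647793), np.float64(256.3658856200615))
```

View pics/s2c.png

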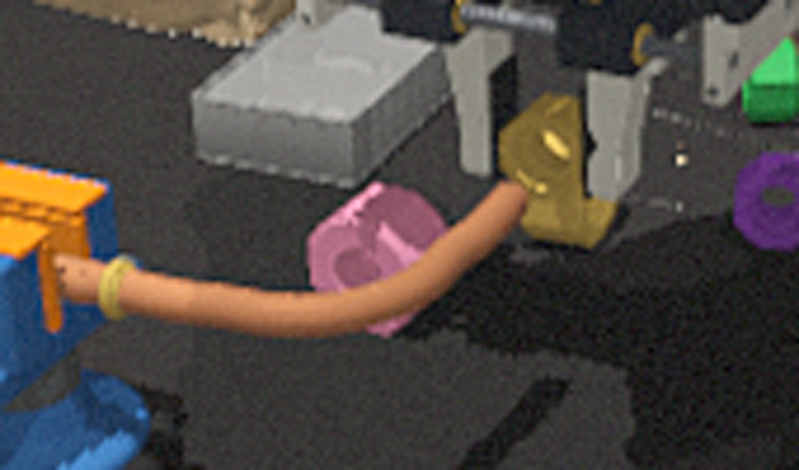

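The crop shows the nut in the fingers at crop (550,165), lined up behind the pipe end at (515,190), with the height consistent. I let it settle and trim.

```bash
python3 -m creep '[[[3.4,0,0,0,0,0,0],[3.4,0,0,0,0,0,0]]]' | tail -0
python3 - <<'E'
from look import *
look(); print(shift([.469,.068,.0769],down(np.radians(-85))))
E
```

```text
t 8.97 pos [470.2  67.8  79.1] psi+180 94.5 F [-0.3 -0.5 -1.1] F tool [0.5 0.3 1.1] M [-0.05  0.06  0.02] w 35.9
(array([-0.03,  0.12,  0.22]), array([-0.001 ,  0.0004, -0.008 ]))Exception ignored on flushing sys.stdout:
BrokenPipeError: [Errno 32] Broken pipe
```

```bash
python3 -m creep '[[[3.4,-0.4,0.1,0.15,0,0,0],[3.4,-0.8,0.1,0.18,0,0,0],[3.4,-1.2,0.1,0.18,0,0,0],[3.4,-1.6,0.1,0.18,0,0,0],[3.4,-1.9,0.1,0.18,0,0,0],[3.4,-2.2,0.1,0.18,0,0,0],[3.4,-2.2,0.1,0.18,0,0,0],[3.4,-2.2,0.1,0.18,0,0,0]]]'
python3 - <<'E'
from look import *
look()
E
```

```text
t: 9.98
eef_pos: [0.4672, 0.0894, 0.0768]
ee_rot: [3.142, -0.0, -1.492]
force: [0.1, -1.1, -1.2]
width: 0.0362
gripper_force: 15.0
t 9.97 pos [467.2  89.4  76.8] psi+180 94.5 F [ 0.1 -1.1 -1.2] F tool [ 1.1 -0.   1.2] M [-0.    0.1  -0.05] w 36.2
```

```bash
python3 -m creep '[[[3.4,-0.3,0,0,0,0,0],[3.4,-0.6,0,0,0,0,0],[3.4,-0.9,0.02,0,0,0,0],[3.4,-1.2,0.04,0,0,0,0],[3.4,-1.4,0.05,0,0,0,0],[3.4,-1.6,0.06,0,0,0,0],[3.4,-1.6,0.06,0,0,0,0]]]'
python3 - <<'E'
from look import *
look()
E
```

```text
t: 10.85
eef_pos: [0.4654, 0.1055, 0.0768]
ee_rot: [-3.142, 0.0, -1.492]
force: [-0.1, 0.3, -1.0]
width: 0.0357
gripper_force: 15.0
t 10.85 pos [465.4 105.5  76.8] psi+180 94.5 F [-0.1  0.3 -1. ] F tool [-0.3  0.   1. ] M [-0.03  0.12 -0.  ] w 35.7
```

```bash
cat > plan.py <<'E'
from look import *
# dense centreline from the open end to the collar (mm)
def line(corr=None):
    tck,u=spline(); x,y=splev(np.linspace(.012,1,600),tck); C=np.c_[x,y]
    C=np.vstack([[465.8,103.6],[465.7,106],C[C[:,1]>111]]); e=np.array([np.cos(np.radians(7)),np.sin(np.radians(7))])
    C=np.vstack([C,C[-1]+np.outer(np.arange(.5,16,.5),e)]); d=C[1]-C[0]; C=np.vstack([C[0]-20*d/np.hypot(*d),C])
    L=np.r_[0,np.cumsum(np.hypot(*np.diff(C,axis=0).T))]-20
    return lambda s:np.array([np.interp(s,L,C[:,0]),np.interp(s,L,C[:,1])]),L[-1]
f,Lmax=line()
def head(s): a,b=f(s-7),f(s+7); return np.arctan2(*(b-a)[::-1])
def centre(s): return (f(s)*2+f(s-6)+f(s+6))/4   # bore mid on the chord mean
def pose(s,off=0): 
    h=head(s); t=np.array([np.cos(h),np.sin(h)]); n=np.array([-t[1],t[0]]); return np.r_[centre(s)+4.5*t+off*n,76.9]/1e3,down(h-np.pi)
def where():
    p,R=tool(); t=-R[:2,0]; B=p[:2]*1e3-4.5*t; S=np.arange(-10,Lmax,.2); D=np.array([centre(s) for s in S])-B
    i=np.hypot(*D.T).argmin(); h=head(S[i]); return S[i],-D[i]@np.array([-np.sin(h),np.cos(h)]),np.degrees(np.arctan2(t[1],t[0])-h)
def rows(s1,step=2,off=0):
    s,o,dh=where(); look(); print('s %.1f off %.2f dhead %.1f'%(s,o,dh))
    for q in np.arange(s+step,s1+.01,step):
        d,r=shift(*pose(q,off)); print(round(q,1),d,r.round(2)[2])
E
python3 -c "
from plan import *
print(Lmax)
for s in range(0,200,20): print(s,centre(s).round(1),round(np.degrees(head(s)),1))
rows(40)"
```

```text
203.41964352952652
0 [465.8 103.6] 92.7
20 [463.9 123.5] 94.6
40 [463.4 143.5] 90.8
60 [462.5 163.4] 92.5
80 [463.4 183.4] 80.3
100 [470.4 201.9] 57.5
120 [484.3 215.9] 32.3
140 [502.8 223.2] 14.4
160 [522.3 227.7] 12.4
180 [541.9 231.5] 8.6
t 10.85 pos [465.4 105.5  76.8] psi+180 94.5 F [-0.1  0.3 -1. ] F tool [-0.3  0.   1. ] M [-0.03  0.12 -0.  ] w 35.7
s -2.6 off 0.20 dhead 2.0
-0.6 [-0.2  -0.04 -0.01] 0.03
1.4 [-0.4  -0.04 -0.01] 0.02
3.4 [-0.6  -0.04 -0.01] 0.01
5.4 [-0.8  -0.03 -0.01] -0.01
7.4 [-1.   -0.03 -0.01] -0.02
9.4 [-1.2  -0.01 -0.01] -0.03
11.4 [-1.4  -0.   -0.01] -0.04
13.4 [-1.6   0.01 -0.01] -0.04
15.4 [-1.8   0.01 -0.01] -0.04
17.4 [-2.    0.01 -0.01] -0.02
19.4 [-2.2   0.01 -0.01] -0.01
21.4 [-2.4  -0.   -0.01] 0.01
23.4 [-2.59 -0.01 -0.01] 0.03
25.4 [-2.79 -0.03 -0.01] 0.04
27.4 [-2.99 -0.04 -0.01] 0.06
29.4 [-3.19 -0.06 -0.01] 0.07
31.4 [-3.39 -0.08 -0.01] 0.07
33.4 [-3.59 -0.09 -0.01] 0.08
35.4 [-3.79 -0.11 -0.01] 0.08
37.4 [-3.99 -0.12 -0.01] 0.07
39.4 [-4.19 -0.13 -0.01] 0.07
```

```bash
python3 -m creep '[[[3.4,-0.25,-0.04,0,0,0,0.01],[3.4,-0.5,-0.04,0,0,0,0.01],[3.4,-0.75,-0.03,0,0,0,0],[3.4,-1,-0.03,0,0,0,-0.02],[3.4,-1.2,-0.01,0,0,0,-0.03],[3.4,-1.4,0,0,0,0,-0.04],[3.4,-1.4,0,0,0,0,-0.04]]]' >/dev/null; python3 -c "
from plan import *
rows(34,2)"
```

```text
t 11.72 pos [464.2 119.4  76.8] psi+180 96.8 F [ 0.9  0.3 -1. ] F tool [-0.2 -1.   1. ] M [-0.    0.07  0.02] w 35.8
s 11.4 off 0.05 dhead 0.1
13.4 [-0.2  -0.01 -0.01] -0.0
15.4 [-0.4  -0.01 -0.01] 0.0
17.4 [-0.6  -0.02 -0.01] 0.02
19.4 [-0.8  -0.03 -0.01] 0.03
21.4 [-0.99 -0.05 -0.01] 0.05
23.4 [-1.19 -0.07 -0.01] 0.07
25.4 [-1.39 -0.09 -0.01] 0.08
27.4 [-1.59 -0.11 -0.01] 0.1
29.4 [-1.79 -0.14 -0.01] 0.11
31.4 [-1.99 -0.16 -0.01] 0.11
33.4 [-2.19 -0.19 -0.01] 0.12
```

```bash
python3 -m creep '[[[3.4,-0.2,-0.01,0,0,0,0],[3.4,-0.4,-0.01,0,0,0,0],[3.4,-0.6,-0.02,0,0,0,0.02],[3.4,-0.8,-0.03,0,0,0,0.03],[3.4,-1,-0.05,0,0,0,0.05],[3.4,-1.2,-0.07,0,0,0,0.07],[3.4,-1.4,-0.09,0,0,0,0.08],[3.4,-1.4,-0.09,0,0,0,0.08]]]' >/dev/null; python3 -c "
from plan import *
rows(56,2)"
```

```text
t 12.72 pos [463.5 133.5  76.8] psi+180 92.2 F [ 0.1 -0.1 -1.1] F tool [ 0.1 -0.   1.1] M [0.02 0.08 0.03] w 35.9
s 25.4 off -0.07 dhead 0.2
27.4 [-0.19 -0.   -0.01] 0.02
29.4 [-0.39 -0.01 -0.01] 0.03
31.4 [-0.59 -0.02 -0.01] 0.03
33.4 [-0.79 -0.03 -0.01] 0.04
35.4 [-0.99 -0.04 -0.01] 0.04
37.4 [-1.19 -0.04 -0.01] 0.03
39.4 [-1.39 -0.05 -0.01] 0.03
41.4 [-1.59 -0.05 -0.01] 0.02
43.4 [-1.79 -0.05 -0.01] 0.01
45.4 [-1.99 -0.04 -0.01] 0.0
47.4 [-2.19 -0.04 -0.01] -0.01
49.4 [-2.39 -0.03 -0.01] -0.01
51.4 [-2.59 -0.03 -0.01] -0.02
53.4 [-2.79 -0.03 -0.01] -0.02
55.4 [-2.99 -0.02 -0.01] -0.02
```

Still no contact; carrying on.

```bash
python3 -m creep '[[[3.4,-0.2,0,0,0,0,0.02],[3.4,-0.4,-0.01,0,0,0,0.03],[3.4,-0.6,-0.02,0,0,0,0.03],[3.4,-0.8,-0.03,0,0,0,0.04],[3.4,-1,-0.04,0,0,0,0.04],[3.4,-1.2,-0.04,0,0,0,0.03],[3.4,-1.4,-0.05,0,0,0,0.03],[3.4,-1.6,-0.05,0,0,0,0.02],[3.4,-1.8,-0.05,0,0,0,0.01],[3.4,-2,-0.04,0,0,0,0],[3.4,-2,-0.04,0,0,0,0]]]' >/dev/null; python3 -c "
from plan import *
rows(74,2)"
```

```text
t 14.1 pos [463.1 153.5  76.8] psi+180 92.3 F [ 0.  -0.7 -0.8] F tool [0.7 0.  0.8] M [ 0.01  0.07 -0.01] w 36.2
s 45.6 off 0.03 dhead 0.1
47.6 [-0.21  0.   -0.01] -0.01
49.6 [-0.41  0.01 -0.01] -0.01
51.6 [-0.61  0.01 -0.01] -0.02
53.6 [-0.81  0.01 -0.01] -0.02
55.6 [-1.01  0.02 -0.01] -0.02
57.6 [-1.21  0.02 -0.01] -0.01
59.6 [-1.41  0.02 -0.01] -0.01
61.6 [-1.61  0.01 -0.01] 0.0
63.6 [-1.81  0.01 -0.01] 0.01
65.6 [-2.01 -0.01 -0.01] 0.03
67.6 [-2.21 -0.02 -0.01] 0.04
69.6 [-2.41 -0.04 -0.01] 0.06
71.6 [-2.61 -0.06 -0.01] 0.09
73.6 [-2.8  -0.1  -0.01] 0.11
```

```bash
python3 -m creep '[[[3.4,-0.2,0,0,0,0,-0.01],[3.4,-0.4,0.01,0,0,0,-0.01],[3.4,-0.6,0.01,0,0,0,-0.02],[3.4,-0.8,0.01,0,0,0,-0.02],[3.4,-1,0.02,0,0,0,-0.02],[3.4,-1.2,0.02,0,0,0,-0.01],[3.4,-1.4,0.02,0,0,0,-0.01],[3.4,-1.6,0.01,0,0,0,0],[3.4,-1.8,0.01,0,0,0,0.01],[3.4,-1.8,0.01,0,0,0,0.01]]]' >/dev/null; python3 -c "
from plan import *
rows(92,2)"
```

```text
t 15.35 pos [462.3 171.5  76.8] psi+180 91.7 F [ 0.4 -0.3 -1.4] F tool [ 0.3 -0.4  1.4] M [0.05 0.12 0.08] w 35.7
s 63.6 off 0.00 dhead 0.2
65.6 [-0.21 -0.01 -0.01] 0.02
67.6 [-0.41 -0.02 -0.01] 0.03
69.6 [-0.61 -0.04 -0.01] 0.05
71.6 [-0.81 -0.06 -0.01] 0.08
73.6 [-1.   -0.09 -0.01] 0.1
75.6 [-1.2  -0.13 -0.01] 0.13
77.6 [-1.4  -0.17 -0.01] 0.16
79.6 [-1.59 -0.22 -0.01] 0.19
81.6 [-1.78 -0.28 -0.01] 0.23
83.6 [-1.97 -0.34 -0.01] 0.27
85.6 [-2.16 -0.41 -0.01] 0.3
87.6 [-2.34 -0.5  -0.01] 0.34
89.6 [-2.52 -0.58 -0.01] 0.39
91.6 [-2.7  -0.68 -0.01] 0.43
```

```bash
python3 -m creep '[[[3.4,-0.2,-0.01,0,0,0,0.02],[3.4,-0.4,-0.02,0,0,0,0.03],[3.4,-0.6,-0.04,0,0,0,0.05],[3.4,-0.8,-0.06,0,0,0,0.08],[3.4,-1,-0.09,0,0,0,0.1],[3.4,-1.2,-0.13,0,0,0,0.13],[3.4,-1.4,-0.17,0,0,0,0.16],[3.4,-1.4,-0.17,0,0,0,0.16]]]' >/dev/null; python3 -c "
from plan import *
rows(98,2)"
```

```text
t 16.35 pos [463.6 185.5  76.8] psi+180 82.5 F [-0.3 -0.2 -1.3] F tool [0.2 0.3 1.3] M [-0.03  0.05  0.04] w 36.4
s 77.6 off -0.02 dhead -0.1
79.6 [-0.2  -0.01 -0.01] 0.03
81.6 [-0.39 -0.04 -0.01] 0.07
83.6 [-0.59 -0.07 -0.01] 0.1
85.6 [-0.79 -0.12 -0.01] 0.14
87.6 [-0.98 -0.17 -0.01] 0.18
89.6 [-1.17 -0.23 -0.01] 0.22
91.6 [-1.36 -0.29 -0.01] 0.27
93.6 [-1.55 -0.37 -0.01] 0.31
95.6 [-1.73 -0.45 -0.01] 0.35
97.6 [-1.91 -0.54 -0.01] 0.39
```

```bash
python3 -m creep '[[[3.4,-0.2,-0.01,0,0,0,0.03],[3.4,-0.39,-0.04,0,0,0,0.07],[3.4,-0.59,-0.07,0,0,0,0.1],[3.4,-0.79,-0.12,0,0,0,0.14],[3.4,-0.98,-0.17,0,0,0,0.18],[3.4,-1.17,-0.23,0,0,0,0.22],[3.4,-1.36,-0.29,0,0,0,0.27],[3.4,-1.36,-0.29,0,0,0,0.27]]]' >/dev/null; python3 -c "
from plan import *
rows(112,2)"
```

```text
t 17.35 pos [468.3 198.6  76.7] psi+180 67.0 F [-0.6  0.2 -0.3] F tool [0.  0.6 0.3] M [ 0.06  0.1  -0.02] w 35.7
s 91.6 off 0.03 dhead -0.2
93.6 [-0.2  -0.02 -0.02] 0.04
95.6 [-0.4  -0.05 -0.02] 0.08
97.6 [-0.59 -0.09 -0.02] 0.12
99.6 [-0.79 -0.13 -0.02] 0.16
101.6 [-0.98 -0.19 -0.02] 0.2
103.6 [-1.17 -0.25 -0.02] 0.24
105.6 [-1.36 -0.32 -0.02] 0.28
107.6 [-1.54 -0.4  -0.02] 0.32
109.6 [-1.73 -0.48 -0.02] 0.37
111.6 [-1.9  -0.58 -0.02] 0.41
```

```bash
python3 -m creep '[[[3.4,-0.2,-0.02,0,0,0,0.04],[3.4,-0.4,-0.05,0,0,0,0.08],[3.4,-0.59,-0.09,0,0,0,0.12],[3.4,-0.79,-0.13,0,0,0,0.16],[3.4,-0.98,-0.19,-0.01,0,0,0.2],[3.4,-1.17,-0.25,-0.01,0,0,0.24],[3.4,-1.36,-0.32,-0.01,0,0,0.28],[3.4,-1.36,-0.32,-0.01,0,0,0.28]]]' >/dev/null; python3 -c "
from plan import *
rows(126,2)"
```

```text
t 18.35 pos [476.4 209.5  76.7] psi+180 51.0 F [ 0.6 -1.4 -2.2] F tool [ 0.7 -1.3  2.2] M [-0.42 -0.27  0.04] w 35.9
s 105.2 off -0.20 dhead -0.4
107.2 [-0.2   0.   -0.02] 0.04
109.2 [-0.39 -0.03 -0.02] 0.08
111.2 [-0.59 -0.07 -0.02] 0.12
113.2 [-0.78 -0.12 -0.02] 0.17
115.2 [-0.97 -0.18 -0.02] 0.21
117.2 [-1.16 -0.24 -0.02] 0.26
119.2 [-1.35 -0.32 -0.02] 0.31
121.2 [-1.53 -0.41 -0.02] 0.36
123.2 [-1.71 -0.5  -0.02] 0.4
125.2 [-1.88 -0.6  -0.02] 0.44
```

I feel the first light contact, about 1.5–2 N, with the pipe pushing the nut inward, so the nut is riding too far outside the bend. I ease it inward by about 1 mm before going on.

```bash
python3 -m creep '[[[3.4,0,-0.05,0,0,0,0.01],[3.4,0,-0.1,0,0,0,0.01],[3.4,0,-0.1,0,0,0,0.01]]]' >/dev/null; python3 -c "
from plan import *
rows(122,2,-.9)"
```

```text
t 18.73 pos [477.3 209.2  76.9] psi+180 50.4 F [-0.7 -0.6 -1.3] F tool [0.9 0.2 1.3] M [ 0.02  0.03 -0.03] w 35.4
s 105.6 off -1.00 dhead -0.5
107.6 [-0.2  -0.01  0.  ] 0.03
109.6 [-0.4  -0.04  0.  ] 0.08
111.6 [-0.59 -0.08  0.  ] 0.12
113.6 [-0.78 -0.12  0.  ] 0.17
115.6 [-0.97 -0.18  0.  ] 0.21
117.6 [-1.15 -0.25  0.  ] 0.26
119.6 [-1.33 -0.32  0.  ] 0.31
121.6 [-1.51 -0.41  0.  ] 0.35
```

Free again, with the moment back to zero. I continue at an offset of about -1 mm.

```bash
python3 -m creep '[[[3.4,-0.2,-0.02,0,0,0,0.03],[3.4,-0.4,-0.05,0,0,0,0.08],[3.4,-0.59,-0.09,0,0,0,0.12],[3.4,-0.78,-0.13,0,0,0,0.17],[3.4,-0.97,-0.19,0,0,0,0.21],[3.4,-0.97,-0.19,0,0,0,0.21]]]' >/dev/null; python3 -c "
from plan import *
rows(130,2,-1)"
```

```text
t 19.48 pos [485.  215.5  76.8] psi+180 38.3 F [ 0.4 -0.1 -1.2] F tool [-0.2 -0.3  1.2] M [-0.05  0.01  0.04] w 35.4
s 115.8 off -0.98 dhead 0.4
117.8 [-0.19 -0.03 -0.01] 0.05
119.8 [-0.39 -0.07 -0.01] 0.1
121.8 [-0.58 -0.11 -0.01] 0.15
123.8 [-0.77 -0.17 -0.01] 0.19
125.8 [-0.95 -0.22 -0.01] 0.23
127.8 [-1.14 -0.29 -0.01] 0.27
129.8 [-1.32 -0.36 -0.01] 0.3
```

```bash
python3 -m creep '[[[3.4,-0.19,-0.03,0,0,0,0.05],[3.4,-0.39,-0.07,0,0,0,0.1],[3.4,-0.58,-0.11,0,0,0,0.15],[3.4,-0.77,-0.17,0,0,0,0.19],[3.4,-0.95,-0.22,0,0,0,0.23],[3.4,-0.95,-0.22,0,0,0,0.23]]]' >/dev/null; python3 -c "
from plan import *
rows(142,2,-1)"
```

```text
t 20.23 pos [493.8 219.5  76.8] psi+180 25.2 F [ 0.2 -0.5 -0.6] F tool [ 0.  -0.5  0.6] M [ 0.   -0.18  0.04] w 36.0
s 125.6 off -1.06 dhead -0.0
127.6 [-0.19 -0.01 -0.01] 0.04
129.6 [-0.39 -0.04 -0.01] 0.07
131.6 [-0.58 -0.07 -0.01] 0.1
133.6 [-0.78 -0.11 -0.01] 0.13
135.6 [-0.97 -0.14 -0.01] 0.15
137.6 [-1.16 -0.18 -0.01] 0.17
139.6 [-1.36 -0.23 -0.01] 0.19
141.6 [-1.55 -0.27 -0.01] 0.2
```

```bash
python3 -m creep '[[[3.4,-0.19,-0.02,0,0,0,0.04],[3.4,-0.39,-0.04,0,0,0,0.07],[3.4,-0.58,-0.07,0,0,0,0.1],[3.4,-0.78,-0.11,0,0,0,0.13],[3.4,-0.78,-0.11,0,0,0,0.13]]]' >/dev/null; python3 -c "
from plan import *
rows(146,2,-1)"
```

```text
t 20.85 pos [501.4 221.9  76.8] psi+180 17.7 F [-0.  -0.2 -2. ] F tool [ 0.1 -0.2  2. ] M [-0.02  0.   -0.01] w 35.7
s 133.8 off -1.04 dhead 0.0
135.8 [-0.2  -0.01 -0.01] 0.02
137.8 [-0.4  -0.02 -0.01] 0.04
139.8 [-0.6  -0.04 -0.01] 0.06
141.8 [-0.8  -0.06 -0.01] 0.07
143.8 [-0.99 -0.08 -0.01] 0.08
145.8 [-1.19 -0.09 -0.01] 0.08
```

```bash
python3 -m creep '[[[3.4,-0.2,-0.01,0,0,0,0.02],[3.4,-0.4,-0.02,0,0,0,0.04],[3.4,-0.6,-0.04,0,0,0,0.06],[3.4,-0.8,-0.06,0,0,0,0.07],[3.4,-1,-0.08,0,0,0,0.08],[3.4,-1,-0.08,0,0,0,0.08]]]' >/dev/null; python3 -c "
from plan import *
rows(160,2,-1)"
```

```text
t 21.6 pos [511.2 224.1  76.8] psi+180 13.2 F [ 1.2  0.3 -0.9] F tool [-1.2 -0.   0.9] M [-0.19 -0.14  0.03] w 35.8
s 143.8 off -1.10 dhead -0.1
145.8 [-0.2   0.01 -0.01] 0.0
147.8 [-0.39  0.01 -0.01] 0.01
149.8 [-0.59  0.   -0.01] 0.01
151.8 [-0.79  0.   -0.01] 0.01
153.8 [-0.99 -0.   -0.01] 0.01
155.8 [-1.19 -0.   -0.01] 0.01
157.8 [-1.39 -0.01 -0.01] 0.01
159.8 [-1.59 -0.01 -0.01] 0.01
```

There's a light touch again from the same side, so I ease another 0.5 mm that way while advancing.

```bash
python3 -m creep '[[[3.4,0,-0.05,0,0,0,0],[3.4,-0.2,-0.06,0,0,0,0],[3.4,-0.4,-0.05,0,0,0,0.01],[3.4,-0.6,-0.05,0,0,0,0.01],[3.4,-0.6,-0.05,0,0,0,0.01]]]' >/dev/null; python3 -c "
from plan import *
rows(160,2,-1.6)"
```

```text
t 22.23 pos [517.1 225.1  76.8] psi+180 12.6 F [ 0.3  0.  -0.1] F tool [-0.3 -0.   0.1] M [-0.02 -0.03  0.03] w 35.8
s 149.8 off -1.43 dhead -0.1
151.8 [-0.19 -0.02 -0.01] -0.0
153.8 [-0.39 -0.02 -0.01] -0.0
155.8 [-0.59 -0.02 -0.01] 0.0
157.8 [-0.79 -0.02 -0.01] 0.0
159.8 [-0.99 -0.02 -0.01] 0.0
```

```bash
python3 -m creep '[[[3.4,-0.2,-0.02,0,0,0,0],[3.4,-0.4,-0.02,0,0,0,0],[3.4,-0.6,-0.02,0,0,0,0],[3.4,-0.8,-0.02,0,0,0,0],[3.4,-0.8,-0.02,0,0,0,0]]]' >/dev/null; python3 -c "
from plan import *
rows(170,2,-1.6)"
```

```text
t 22.85 pos [525.  226.6  76.8] psi+180 12.6 F [ 0.3  0.5 -0.1] F tool [-0.4  0.4  0.1] M [ 0.01 -0.02  0.02] w 36.0
s 158.0 off -1.63 dhead 0.1
160.0 [-0.21  0.   -0.01] 0.0
162.0 [-0.41 -0.   -0.01] 0.01
164.0 [-0.61 -0.   -0.01] 0.01
166.0 [-0.81 -0.01 -0.01] 0.02
168.0 [-1.01 -0.02 -0.01] 0.02
170.0 [-1.21 -0.02 -0.01] 0.03
```

```bash
python3 -m creep '[[[3.4,-0.2,0,0,0,0,0],[3.4,-0.4,0,0,0,0,0.01],[3.4,-0.6,0,0,0,0,0.01],[3.4,-0.8,-0.01,0,0,0,0.02],[3.4,-1,-0.02,0,0,0,0.02],[3.4,-1,-0.02,0,0,0,0.02]]]' >/dev/null; python3 -c "
from plan import *
rows(184,2,-1.6)"
```

```text
t 23.6 pos [534.8 228.6  76.8] psi+180 11.4 F [ 0.1  0.2 -1.8] F tool [-0.1  0.2  1.8] M [0.04 0.02 0.03] w 36.0
s 168.0 off -1.67 dhead 0.0
170.0 [-0.21  0.   -0.01] 0.01
172.0 [-0.41 -0.   -0.01] 0.01
174.0 [-0.6  -0.01 -0.01] 0.02
176.0 [-0.8  -0.02 -0.01] 0.03
178.0 [-1.   -0.03 -0.01] 0.04
180.0 [-1.2  -0.04 -0.01] 0.05
182.0 [-1.4  -0.06 -0.01] 0.06
184.0 [-1.6  -0.07 -0.01] 0.07
```

```bash
python3 -m creep '[[[3.4,-0.2,0,0,0,0,0.01],[3.4,-0.4,0,0,0,0,0.01],[3.4,-0.6,-0.01,0,0,0,0.02],[3.4,-0.6,-0.01,0,0,0,0.02],[3.4,-0.6,0.09,0,0,0,0.02],[3.4,-0.6,0.14,0,0,0,0.02],[3.4,-0.6,0.14,0,0,0,0.02]]]' >/dev/null; python3 -c "
from plan import *
rows(184,5,-1.6)"
```

```text
t 24.48 pos [540.2 230.7  76.8] psi+180 10.3 F [ 1.1 -3.  -1.2] F tool [-0.6 -3.2  1.2] M [-1.24 -0.7   0.05] w 35.9
s 173.6 off -0.56 dhead -0.0
178.6 [-0.49 -0.12 -0.01] 0.02
183.6 [-0.98 -0.15 -0.01] 0.04
```

```bash
python3 -m creep '[[[3.4,0,-0.12,0,0,0,0],[3.4,0,-0.22,0,0,0,0],[3.4,0,-0.25,0,0,0,0],[3.4,0,-0.25,0,0,0,0]]]'>/dev/null ; python3 -c "
from plan import *
rows(174,5,-1.6)"; python3 -m creep '[[[3.4,0,-0.08,0,0,0,0],[3.4,0,-0.08,0,0,0,0]]]' >/dev/null; python3 -c "
from plan import *
rows(174,5,-1.6)"
```

```text
t 24.98 pos [540.7 228.8  76.9] psi+180 10.3 F [-0.3  0.3 -0. ] F tool [0.2 0.3 0. ] M [ 0.04 -0.03 -0.02] w 35.7
s 173.8 off -2.49 dhead 0.0
t 25.23 pos [540.8 227.9  76.8] psi+180 10.3 F [ 0.2  0.4 -1.8] F tool [-0.3  0.3  1.8] M [ 0.03 -0.04 -0.01] w 35.5
s 173.8 off -3.43 dhead 0.0
```

```bash
python3 -m creep '[[[3.4,0,-0.07,0,0,0,0],[3.4,0,-0.07,0,0,0,0]]]' >/dev/null; python3 -c "
from plan import *
rows(174,5,-2.3)"
```

```text
t 25.48 pos [540.9 227.7  76.9] psi+180 10.3 F [-1.2  3.6 -1.5] F tool [0.6 3.8 1.5] M [ 1.2   0.62 -0.02] w 35.7
s 173.8 off -3.66 dhead 0.0
```

The two walls are at offsets of about -0.6 and -3.7, so the true centre is at -2.1. I re-centre and then advance over the collar.

```bash
python3 -m creep '[[[3.4,0,0.12,0,0,0,0],[3.4,0,0.18,0,0,0,0],[3.4,0,0.18,0,0,0,0]]]' >/dev/null; python3 -c "
from plan import *
rows(188,2,-2.1)"
```

```text
t 25.85 pos [540.6 228.8  76.9] psi+180 10.3 F [ 0.2 -0.1 -1.4] F tool [-0.2 -0.1  1.4] M [ 0.01  0.02 -0.04] w 35.8
s 173.8 off -2.48 dhead 0.0
175.8 [-0.2   0.03 -0.  ] 0.01
177.8 [-0.4   0.03 -0.  ] 0.02
179.8 [-0.6   0.02 -0.  ] 0.03
181.8 [-0.8   0.01 -0.  ] 0.04
183.8 [-0.99 -0.   -0.  ] 0.04
185.8 [-1.19 -0.02 -0.  ] 0.05
187.8 [-1.39 -0.03 -0.  ] 0.06
```

```bash
python3 -m creep '[[[3.4,-0.1,0.03,0,0,0,0],[3.4,-0.2,0.03,0,0,0,0.01],[3.4,-0.3,0.03,0,0,0,0.01],[3.4,-0.4,0.03,0,0,0,0.02],[3.4,-0.4,0.03,0,0,0,0.02]]]' >/dev/null; python3 -c "
from plan import *
rows(190,2,-2.1)"
```

```text
t 26.48 pos [544.6 230.   76.8] psi+180 9.1 F [ 0.1  0.3 -0.6] F tool [-0.1  0.3  0.6] M [-0.01 -0.01 -0.06] w 36.0
s 177.8 off -1.92 dhead -0.1
179.8 [-0.19 -0.02 -0.01] 0.01
181.8 [-0.39 -0.03 -0.01] 0.02
183.8 [-0.59 -0.04 -0.01] 0.02
185.8 [-0.79 -0.04 -0.01] 0.03
187.8 [-0.98 -0.05 -0.01] 0.03
189.8 [-1.18 -0.06 -0.01] 0.04
```

```bash
python3 -m creep '[[[3.4,-0.1,-0.02,0,0,0,0],[3.4,-0.2,-0.02,0,0,0,0.01],[3.4,-0.3,-0.03,0,0,0,0.01],[3.4,-0.4,-0.03,0,0,0,0.02],[3.4,-0.4,-0.03,0,0,0,0.02]]]' >/dev/null; python3 -c "
from plan import *
rows(190,2,-2.1)"
```

```text
t 27.1 pos [548.6 230.3  76.8] psi+180 8.0 F [-0.2 -0.3 -0.9] F tool [ 0.2 -0.3  0.9] M [ 0.01 -0.01 -0.04] w 35.9
s 182.0 off -2.08 dhead -0.1
184.0 [-0.21 -0.   -0.01] 0.01
186.0 [-0.41 -0.01 -0.01] 0.01
188.0 [-0.61 -0.01 -0.01] 0.02
190.0 [-0.8  -0.02 -0.01] 0.02
```

```bash
python3 -m creep '[[[3.4,-0.1,0,0,0,0,0],[3.4,-0.2,0,0,0,0,0.01],[3.4,-0.2,0,0,0,0,0.01]]]' >/dev/null; python3 -c "
from plan import *
look()"
python3 -m creep '[[[3.4,-0.1,0,0,0,0,0.01],[3.4,-0.1,0,0,0,0,0.01]]]' >/dev/null; python3 -c "
from plan import *
look()"
```

```text
t 27.48 pos [550.6 230.6  76.8] psi+180 7.4 F [ 0.4  0.6 -0.2] F tool [-0.5  0.6  0.2] M [-0.04 -0.04 -0.02] w 36.1
t 27.73 pos [551.5 230.7  76.9] psi+180 6.8 F [ 0.3  0.1 -1.5] F tool [-0.3  0.1  1.5] M [-0.04  0.   -0.04] w 35.8
```

```bash
for i in 1; do python3 -m creep '[[[3.4,-0.1,0,0,0,0,0],[3.4,-0.1,0,0,0,0,0]]]' >/dev/null; python3 -c "
from plan import *
look()"; python3 -m creep '[[[3.4,-0.1,0,0,0,0,0],[3.4,-0.1,0,0,0,0,0]]]' >/dev/null; python3 -c "
from plan import *
look()"; done
```

```text
t 27.98 pos [552.5 230.9  76.9] psi+180 6.9 F [ 0.4  0.3 -1. ] F tool [-0.4  0.2  1. ] M [ 0.02 -0.02  0.05] w 36.0
t 28.23 pos [553.2 230.9  76.8] psi+180 6.9 F [-1.   0.   0.7] F tool [ 1.   0.2 -0.7] M [0.03 0.43 0.01] w 35.8
```

```bash
python3 -m creep '[[[3.4,-0.04,0,0,0,0,0],[3.4,-0.04,0,0,0,0,0]]]' >/dev/null; python3 -c "
from plan import *
look('w9'); sc=grab_frame('scene'); cv2.imwrite('pics/s9.png',cv2.resize(sc[200:330,170:330],None,fx=4.5,fy=4.5,interpolation=cv2.INTER_CUBIC))"
```

```text
t 28.48 pos [553.3 230.9  76.8] psi+180 6.9 F [-3.5  0.3  1.8] F tool [ 3.4  0.7 -1.8] M [ 0.14  1.44 -0.1 ] w 35.6
```

View pics/s9.png

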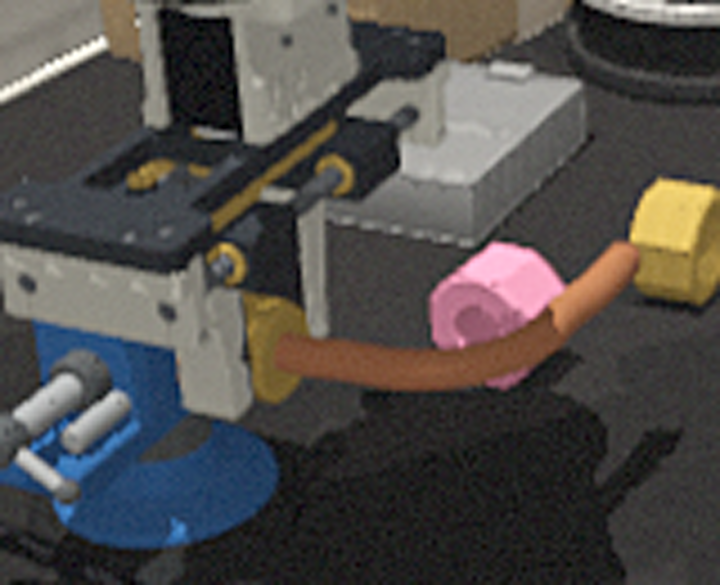

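The nut covers the collar's place at crop (275,345), and axial contact built up to about 3.5 N within 1 mm of the predicted home position. I relax the push, open slightly and rise straight up.

```bash
python3 -m creep '[[[3.4,0.04,0,0,0,0,0],[3.4,0.04,0,0,0,0,0],[4.4,0.04,0,0,0,0,0],[5,0.04,0,0,0,0,0],[5,0.04,0,0,0,0,0],[5,0.04,0,0,0,0,0],[5,0.04,0,-1,0,0,0],[5,0.04,0,-3,0,0,0],[5,0.04,0,-6,0,0,0],[5,0.04,0,-9,0,0,0],[5,0.04,0,-12,0,0,0],[5,2,0,-13,0,0,0],[5,2,0,-13,0,0,0],[5,2,0,-13,0,0,0]]]'
python3 - <<'E'
from look import *
import pickle
p=camera_params('wrist'); look('w10'); pickle.dump(p,open('w10.pkl','wb'))
E
```

```text
t: 30.32
eef_pos: [0.5341, 0.2287, 0.2071]
ee_rot: [3.141, 0.0, -3.022]
force: [-0.5, 0.3, -0.4]
width: 0.0503
gripper_force: 0.0
t 30.32 pos [534.1 228.7 207.1] psi+180 6.9 F [-0.5  0.3 -0.4] F tool [0.4 0.4 0.4] M [-0.05  0.06 -0.  ] w 50.3
```

View pics/w10.png

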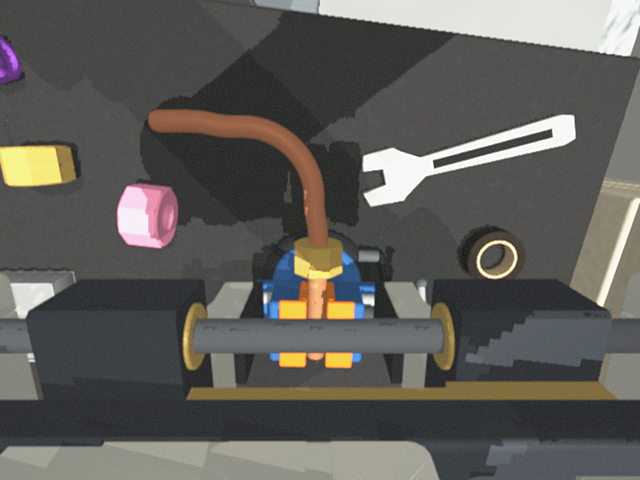

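The nut sits on the collar at (318,258), square to the pipe, with no collar showing between it and the jaws. I do a quick numeric check against the jaw face.

```bash
sed -i "s/open('w2.pkl'/open('w10.pkl'/; s#pics/w2.png#pics/w10.png#" fit.py
python3 - <<'E'
from fit import *
p=P['wrist']
print('jaw face',ray('wrist',305,289,.115,p),ray('wrist',340,289,.115,p))
m=mask('wrist',(318,258)); print(m[1]); 
h=cv2.cvtColor(I['wrist'],cv2.COLOR_BGR2HSV); k=cv2.inRange(h,(18,60,50),(36,255,255)); k[:230]=0;k[280:]=0;k[:,:285]=0;k[:,350:]=0; k=(cv2.morphologyEx(k,cv2.MORPH_CLOSE,np.ones((7,7)))>0).astype(float)
f=lambda v:abs(sil('wrist',prism(v[0]/1e3,v[1]/1e3,v[2]/30,.0895))-k).sum()/k.sum()
r=minimize(f,[553,231,3.6],method='Nelder-Mead',options=dict(initial_simplex=[[549,231,3.6],[557,231,3.6],[553,235,3.6],[553,231,8]]))
print(r.x[:2],np.degrees(r.x[2]/30),r.fun)
E
```

```text
jaw face [0.56916218 0.22502816 0.115     ] [0.56615083 0.25000733 0.115     ]
[ 280  236   74   82 3533]
[551.80684925 232.00751417] 6.266424255785496 0.14324644010736545
```

```bash
python3 -c "
from station import *
print(job_done())"
```

```text
the job is handed in; nothing more can be done
None
```

I put the union nut on the pipe mouth first, worked it round the bend to an axial stop at the collar (about 3.5 N), let go and handed the job in; the peak contact I felt was about 4 N. The nut's shoulder position fits the collar seen in the images, though a rough reading of the jaw face differed by about 9 mm, and I have no verdict from the judge.

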